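# Start the wash from the laundry console

## Robot

A 7-joint arm with a two-finger parallel gripper is mounted at the origin on the work surface. World frame = base frame: x ahead of the robot, y to its left, z up, the work surface at z = 0. Lengths are in m, angles in degrees, forces in N, time in s.
With the tool pointing down it reaches from about 0.425 to 0.875 m from the base axis. Payload 4.7 kg.
Tool frame: the origin (TCP) lies at the very end of the fingers, on their centre line; the grasp point (between the pads) lies 19 mm behind it; z points along the fingers, y is the line along which they close (so a half turn about z gives the same grasp; the last joint's range is limited). The gripper opens to 87 mm and grips with 3 to 60 N. Pads are 19 mm wide; open, the fingers measure 117 mm over their backs; the gripper's body (75 mm by 190 mm) begins 51 mm behind the grasp point.
Start: joints at [-63.134, 18.392, -4.016, 83.108, 1.295, 78.541, -3.26], TCP at [0.286, 0.584, 0.19] pointing down, gripper open.
Joint ranges: [-163.93, 163.93], [-17.29, 119.83], [-79.2, 71.16], [3.27, 140.29], [-89.18, 269.18], [5.43, 117.66], [-154.24, 154.24]. Speed limits (degrees/s): [147.25, 147.25, 180, 180, 180, 180, 180].

## Interface

Orientations are given as [roll, pitch, yaw] about the fixed x, y, z axes, in that order (R = Rz(yaw) Ry(pitch) Rx(roll)).
In Python, from cell import get_obs, eyes, env gives the robot as it stands.
- The arm moves only by the tool servo_tool, never from a script. Its argument "series" is a list that holds one entry, the list of rows, each a list of 7 numbers: the shift along the tool's x, y, z in units of 300 mm (1.0 is 300 mm), then the turn, a rotation vector about the tool's x, y, z in units of pi rad (1.0 is pi rad), then the opening, from 0 (shut) to 1 (fully open). In form: [[[tx, ty, tz, wx, wy, wz, gripper], ...]]. A call has 1 to 12 rows; each row is the pose to reach, as a shift and turn from the pose commanded when the call began, along the tool's axes at that moment, turning the shorter way round; what a row does not reach only later rows make up. A row lasts 1/12 s, in which the tool goes at most 41.7 mm and 7.16 degrees, less where a joint would pass 70% of its speed; a pose out of reach is approached as far as the arm can. A call with a number of a shift or a turn outside -1 to 1 is refused whole. A call with a gripper value outside its range is refused whole. The fingers move at their own pace and stop on an object; "grip_force" is the grip in N (left out, the last holds). Time passes only in rows, so rows that repeat a pose let the fingers close. It gives the time, the measured TCP pose, the force, the opening and the grip force at its end, in the units of the state.
- get_obs(): the state, without advancing time (a new reading comes with each control period).
- eyes.read_camera(name): name is "side" or "top" or "wrist"; returns a dict with "frame" (384x512x3 uint8, red, green, blue), "depth" (384x512 float32, m along the optical axis (not along the pixel's ray), 0 where there is no reading), "fx", "fy", "cx", "cy" (pixels), "origin" and "rotation" of the camera in the world; the wrist camera has in their place "mount" (4x4, takes a point from camera to tool coordinates, whose origin is the TCP and whose axes are the flange's). Camera axes: x right, y down, z forward; pixel columns grow to the right and rows downward; lengths in m; the calibration is good to about 2 mm. The wrist camera is an equidistant fisheye: a pixel r from the principal point sees the ray r / f radians off the axis. A picture is of the moment at which its call begins: read the wrist's pose just before it.
- env.sign_off(): hands the job in; it is judged then, once.
The state is a dict: "time_s": time; "qpos": joint angles; "joint_velocities": joint speeds; "effort": joint torques, N m; "tool_pos": TCP position; "tool_rot": TCP orientation; "force": force on the tool from outside, world axes, zero at the start; "wrist_torque": the same for the moment, N m; "grip_width": finger opening in m; "grasp_force": force on a finger pad.
Only numpy, scipy, OpenCV 4.12 (cv2) and the standard library are available. Lean on these libraries where they do the work, as an engineer would, in place of code of your own. Each camera call takes 0.05 s, during which the arm holds its last target. There are 200 camera calls.

## Task

Start a wash at the laundry console, by pressing with the closed fingers only: push the open detergent flap fully shut, then press the raised near half of the power rocker down to switch it on, then push the bar-shaped option key fully in, and last press the large round start button fully down, keep it down for a good second and let it go. Leave the round and the square key out, and do not pick up or push away any of the things standing around.

Things in the scene. Friction and masses are not known exactly. Their poses are not given: they have to be found in the camera images.
- console: White washer console fixed to the counter, 200 mm deep (x, away from the robot), 440 wide (y), 40 high. Origin: centre of its underside. On it, parallel to it, four grey modules side by side (100 mm apart, order varies, plate tops 44 mm above the counter): detergent compartment, power rocker, option keys, start button. All controls are white plastic and worked by pressing straight down
- flap (a joint): Detergent flap, white, 118 x 86 x 6 mm, hinged along its far edge (console +x). 0 = shut and level, grows as its near edge rises (rad); starts 0.3 to 0.6. A stiff hinge keeps it where it is left; about 2 N pressed down near its near edge moves it
- flap_edge (a point): Middle of the flap's near edge, top face; moves with the flap
- flap_seat (a point): Fixed point where the flap's top face lies once shut, 75 mm in front of its hinge line and 43 mm behind the near edge of the shut flap, 68 mm above the counter. Pressing straight down over this point until the fingertips get here shuts the flap
- rocker (a joint): Power rocker, a white V-shaped paddle with a near and a far half, each 34 mm long (along console x) and 36 mm wide, in a black surround. 0 = off: far half level, near half (towards the robot) sloping up 0.4 rad. 0.4 = on: near half level, far half raised (rad). Stays where it is left; starts 0 to 0.05; about 3 N on the near half moves it
- rocker_near (a point): Point on the top face of the rocker's near half, 24 mm from the pivot; moves with the rocker. Press it straight down until it is level with rocker_pivot
- rocker_pivot (a point): Middle of the rocker, on the crease between its halves, 58 mm above the counter; fixed
- bar_key (a joint): Travel of the bar-shaped key, 62 mm long along console y, 22 mm wide, in the row of three option keys (54 mm apart along console x, order varies). 0 = out, 0.008 = fully in (m). About 3 N moves it; it stays in once pushed in
- bar_key_top (a point): Centre of the top face of the bar-shaped key, 62 mm long along console y, 22 mm wide; 59 mm above the counter when out, 51 mm when in
- round_key (a joint): Travel of the small round key, 24 mm across, in the row of three option keys (54 mm apart along console x, order varies). 0 = out, 0.008 = fully in (m). About 3 N moves it; it stays in once pushed in
- round_key_top (a point): Centre of the top face of the small round key, 24 mm across; 59 mm above the counter when out, 51 mm when in
- square_key (a joint): Travel of the square key, 22 x 22 mm, in the row of three option keys (54 mm apart along console x, order varies). 0 = out, 0.008 = fully in (m). About 3 N moves it; it stays in once pushed in
- square_key_top (a point): Centre of the top face of the square key, 22 x 22 mm; 59 mm above the counter when out, 51 mm when in
- start (a joint): Travel of the large round start button, 44 mm across, in a 62 mm black ring. 0 = out, 0.006 = fully down (m). Spring return: 1.5 N starts it, 5 N holds it fully down
- start_top (a point): Centre of the start button's top face; 60 mm above the counter when out, 54 mm when down
- cup: Small white dosing cup, 44 mm across, 40 mm high, standing on the far part of the rocker's module; bystander. Origin: centre of its underside
- peg: Wooden clothes peg, 72 x 12 x 13 mm, lying on the far part of the start button's module; bystander. Origin: centre of its underside
- tub: White detergent tub, 110 mm across, 160 mm high, left of the console; bystander. Origin: centre of its underside
- bottle: White bottle, 64 mm across, 190 mm high, right of the console; bystander. Origin: centre of its underside
- carton: Blue carton, 70 x 160 x 60 mm high, beyond the console; bystander. Origin: centre of its underside
- brush: Wooden hand brush, 50 x 150 x 38 mm high, at the near left of the console; bystander. Origin: centre of its underside
- tin: Round aluminium tin, 64 mm across, 55 mm high, beyond the console; bystander. Origin: centre of its underside

How it is judged (in metres and radians):
On the way, in this order (a step that is already met when the one before it is completed fails the run):
1. the detergent flap is pushed shut (value of joint flap below 0.03 rad), for 0.1 s.
2. the power rocker is pressed on (value of joint rocker above 0.35 rad), for 0.1 s.
3. the bar-shaped key is pushed in (value of joint bar_key above 0.0062 m), for 0.1 s.
4. the start button is held down (value of joint start above 0.0045 m), for 0.8 s.
At the end, for the whole second after the job is handed in: Flap shut (within 0.04 rad), rocker on (over 0.33 of 0.4 rad), bar key in (over 5.8 of 8 mm), round and square keys out (within 3 mm), start button let go (within 1.5 mm), and every bystander within 25 mm of where it stood; cup, tub and bottle upright (within 0.4 rad) (value of joint flap below 0.04 rad and value of joint rocker above 0.33 rad and value of joint bar_key above 0.0058 m and value of joint each of round_key, square_key below 0.003 m and value of joint start below 0.0015 m and distance of each of cup, peg, tub, bottle, carton, brush, tin from where it was at the start of the episode below 0.025 m and angle between each of cup, tub, bottle's own z axis and vertical below 0.4 rad); the robot touches nothing.
It fails at once if the rocker is switched while the flap is still open (value of joint rocker above 0.15 rad and value of joint flap above 0.06 rad).
It fails at once if the bar key is pressed before the flap is shut and the power is on (value of joint bar_key above 0.003 m and (value of joint flap above 0.06 rad or value of joint rocker below 0.32 rad)).
It fails at once if start is pressed before the flap is shut, the power on and the bar key in (value of joint start above 0.0025 m and (value of joint flap above 0.06 rad or value of joint rocker below 0.32 rad or value of joint bar_key below 0.0055 m)).
It fails at once if the round or the square key is pressed (value of joint any of round_key, square_key above 0.003 m).
It fails at once if a bystander is lifted, tipped over or shifted more than 25 mm (not (distance of each of cup, peg, tub, bottle, carton, brush, tin from where it was at the start of the episode below 0.025 m and angle between each of cup, tub, bottle's own z axis and vertical below 0.4 rad)).
It also fails if it takes over 50 s, if anything falls off the work surface, if the arm or the gripper's body presses on something with over 40 N, if the wrist force passes 120 N, or if a joint passes its speed limit or range.

## Working session

There is one attempt and no reset: what is moved stays moved. The work goes in short steps, Python scripts to look and compute and a tool call to move; the robot and the scene stay as the last step left them, time stands still between calls to the robot, and variables do not carry over. Pictures are saved under pics/ and viewed, at most 10 in all, crops included, and the job is handed in when it is done.

Besides the shell and the picture viewer there is one more tool, called after "Call:" in YAML: its name, and indented under it one key for each argument. servo_tool: Moves the arm, as the interface text tells. Shifts and turns lie within -1 to 1; 1 stands for 300 mm of shift or pi rad of turn. Its arguments: {"type":"object","properties":{"series":{"type":"array"},"grip_force":{"type":"number"}},"required":["series"]}

```bash
mkdir -p pics
cat > h.py <<'E'
import numpy as np, cv2
from cell import get_obs, eyes, env
def cloud(d):
    v,u=np.mgrid[0:384,0:512]; z=d["depth"]
    p=np.stack([(u-d["cx"])/d["fx"]*z,(v-d["cy"])/d["fy"]*z,z],-1)
    return p@np.array(d["rotation"]).T+np.array(d["origin"])
E
python3 - <<'E'
from h import *
import pickle
o=get_obs();print(o["tool_pos"],o["tool_rot"],o["time_s"],o["grip_width"],o["force"])
for n in("top","side"):
    d=eyes.read_camera(n); pickle.dump(d,open(n+".pkl","wb"))
    print(n,d["origin"],np.round(d["rotation"],3).tolist(),d["fx"],(d["depth"]>0).mean())
    cv2.imwrite(f"pics/{n}.png",cv2.resize(d["frame"][...,::-1],(800,600)))
E
```

```text
[0.2853413 0.5833427 0.188551 ] [-1.79889585e+02  5.96009475e-03  1.53940322e+02] 0.0 0.08696266869215556 [-0.59569088  0.45883879 -0.470916  ]
top [0.41405803 0.0203457  1.22485623] [-173.367, 0.346, -91.53] 451.8514472795715 0.9958902994791666
side [-0.06119715 -0.74155259  0.74026541] [-124.453, -0.134, -39.308] 406.1391723978154 0.9962819417317709
```

View pics/top.png

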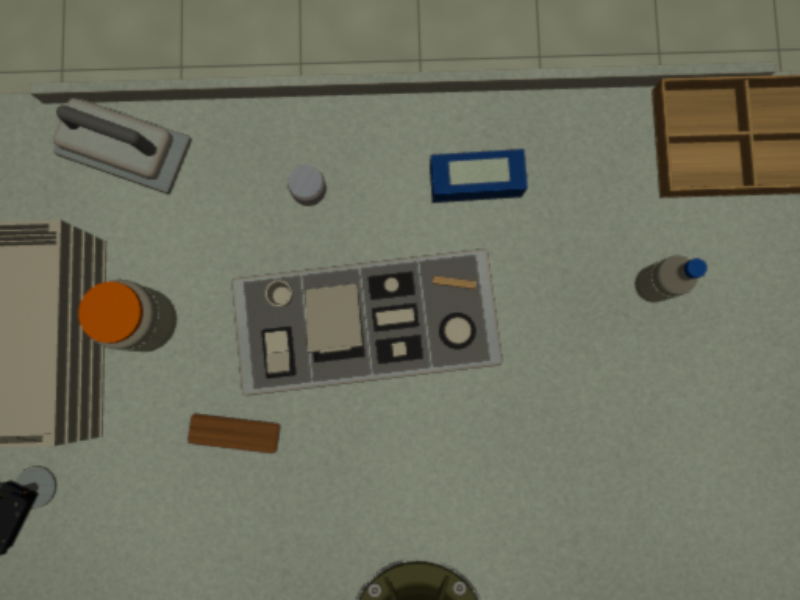

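View pics/side.png

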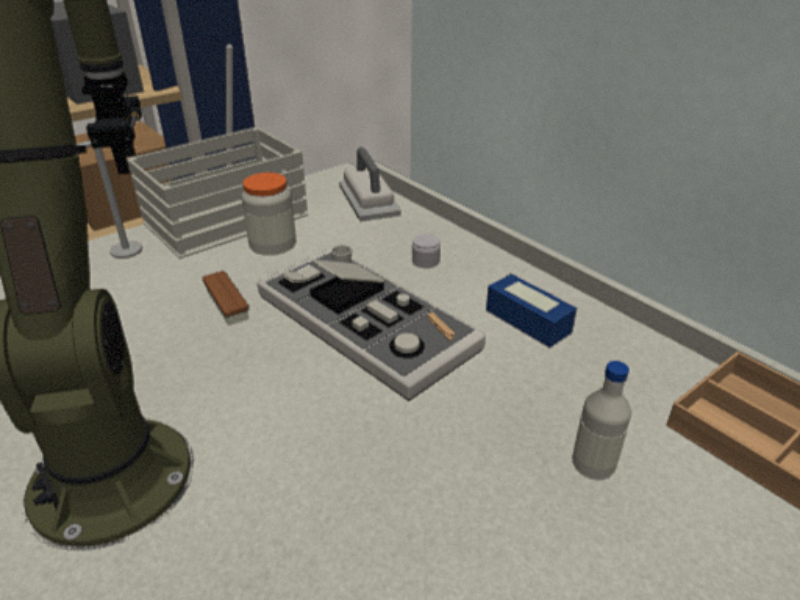

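```bash
cat > h.py <<'E'
import numpy as np, cv2
from scipy.spatial.transform import Rotation as R
from cell import get_obs, eyes, env
def rays(d,uv):
    uv=np.atleast_2d(uv).astype(float)
    p=np.c_[(uv[:,0]-d["cx"])/d["fx"],(uv[:,1]-d["cy"])/d["fy"],np.ones(len(uv))]
    return p@R.from_euler("xyz",d["rotation"],degrees=True).as_matrix().T
def plane(d,uv,z):
    r=rays(d,uv); o=np.array(d["origin"]); return o+r*((z-o[2])/r[:,2])[:,None]
def depthpt(d,uv):
    uv=np.atleast_2d(uv).astype(int)
    return np.array(d["origin"])+rays(d,uv)*d["depth"][uv[:,1],uv[:,0]][:,None]
E
python3 - <<'E'
from h import *
import pickle
d=pickle.load(open("top.pkl","rb")); g=cv2.cvtColor(d["frame"],cv2.COLOR_RGB2GRAY); s=1.5625
v,u=np.mgrid[0:384,0:512]; P=depthpt(d,np.c_[u.ravel(),v.ravel()]).reshape(384,512,3)
# console: by height
roi=np.zeros_like(g); roi[150:262,140:330]=1
m=((P[...,2]>.025)&(P[...,2]<.15)&(roi>0)).astype(np.uint8)
c=max(cv2.findContours(m,0,2)[0],key=cv2.contourArea)
w=plane(d,c[:,0],.04)[:,:2].astype(np.float32); r=cv2.minAreaRect(w); print("console",r)
print("counter z",P[250,300:400,2].mean())
for n,(x,y),z in [("round",(391,285),.059),("bar",(395,317),.059),("square",(400,349),.059),("start",(457,330),.06),("flap",(333,312),.09),("rockfar",(276,340),.058),("rocknear",(277,362),.065),("cup",(279,293),.084),("peg",(455,282),.057)]:
    x0,y0=int(x/s),int(y/s); 
    t=(g>(int(g[y0-1:y0+2,x0-1:x0+2].mean())*.72)).astype(np.uint8); k=40
    t2=np.zeros_like(t); t2[y0-k:y0+k,x0-k:x0+k]=t[y0-k:y0+k,x0-k:x0+k]
    l,lab,st,ce=cv2.connectedComponentsWithStats(t2,connectivity=4); i=lab[y0,x0]
    q=plane(d,ce[i],z)[0]; zz=np.median(P[lab==i][:,2])
    cc=plane(d,np.argwhere(lab==i)[:,::-1],z)[:,:2].astype(np.float32)
    print(n,"px",ce[i].round(1),"n",st[i,4],"xyz",q.round(4),"zmed",zz.round(4),"rect",[np.round(a,3) for a in cv2.minAreaRect(cc)])
E
```

```text
console ((0.5118226408958435, 0.07323865592479706), (0.19893471896648407, 0.43766772747039795), 5.308437824249268)
counter z -0.00036918884602331835
round px [250.2 181.6] n 54 xyz [0.5706 0.0287 0.059 ] zmed 0.0583 rect [array([0.57 , 0.029]), array([0.019, 0.02 ]), np.float64(43.676)]
bar px [252.5 202.3] n 183 xyz [0.5167 0.0241 0.059 ] zmed 0.0585 rect [array([0.517, 0.024]), array([0.02, 0.06]), np.float64(5.585)]
square px [255.2 222.9] n 63 xyz [0.4631 0.0187 0.059 ] zmed 0.0582 rect [array([0.463, 0.019]), array([0.02, 0.02]), np.float64(7.964)]
start px [292.6 211.1] n 202 xyz [ 0.491  -0.0787  0.06  ] zmed 0.0596 rect [array([ 0.491, -0.079]), array([0.04 , 0.039]), np.float64(43.194)]
flap px [209.9 187.2] n 3018 xyz [0.5551 0.1309 0.09  ] zmed 0.0473 rect [array([0.527, 0.126]), array([0.202, 0.2  ]), np.float64(88.406)]
rockfar px [177.1 224.6] n 342 xyz [0.4642 0.2202 0.058 ] zmed 0.0604 rect [array([0.465, 0.22 ]), array([0.065, 0.035]), np.float64(3.044)]
rocknear px [177.1 224.6] n 348 xyz [0.4639 0.219  0.065 ] zmed 0.0604 rect [array([0.464, 0.219]), array([0.064, 0.035]), np.float64(3.045)]
cup px [180.2 189. ] n 112 xyz [0.5534 0.2072 0.084 ] zmed 0.0485 rect [array([0.552, 0.206]), array([0.028, 0.028]), np.float64(88.434)]
peg px [298.3 169.2] n 3793 xyz [ 0.6002 -0.0978  0.057 ] zmed 0.001 rect [array([ 0.575, -0.077]), array([0.208, 0.208]), np.float64(88.391)]
```

Run:
```python
from h import *
import pickle
yaw=np.deg2rad(5.35); ex=np.array([np.cos(yaw),np.sin(yaw)]); ey=np.array([-ex[1],ex[0]]); C=np.array([.5118,.0732])
for n in("top","side"):
    d=pickle.load(open(n+".pkl","rb")); v,u=np.mgrid[0:384,0:512]; P=depthpt(d,np.c_[u.ravel(),v.ravel()]); P=P[d["depth"].ravel()>0]
    L=np.c_[(P[:,:2]-C)@ex,(P[:,:2]-C)@ey,P[:,2]]
    q=L[(abs(L[:,0])<.11)&(L[:,1]>.015)&(L[:,1]<.085)&(L[:,2]>.058)&(L[:,2]<.2)]
    a,b=np.polyfit(q[:,0],q[:,2],1); print(n,len(q),q.min(0).round(4),q.max(0).round(4),"angle",np.arctan(-a),"x at z=.068",(.068-b)/a,"std",(q[:,2]-a*q[:,0]-b).std(), "y mid",q[:,1].mean())
    for nm,y0 in(("tub",.43),("bottle",-.43)):
        t=P[(P[:,2]>.1)&(P[:,2]<.3)&(abs(P[:,1]-y0)<.1)&(P[:,0]>.35)&(P[:,0]<.75)]; print(nm,len(t), t.min(0).round(3) if len(t) else'', t.max(0).round(3) if len(t) else'')
o=get_obs(); T=R.from_euler("xyz",o["tool_rot"],degrees=True); print(o["tool_rot"])
yt=185.35
for nm,x,y,z in(("flap",-.02,.05,.2),):
    w=C+x*ex+y*ey; dl=T.inv().apply(np.r_[w,.28]-o["tool_pos"]); rv=(T.inv()*R.from_euler("xyz",[180,0,yt],degrees=True)).as_rotvec()
    print(w,dl/.3,rv/np.pi)
```

```text
top 1202 [-0.0585  0.015   0.0587] [0.0643 0.0848 0.1261] angle 0.373192783981602 x at z=.068 0.07294494150222144 std 0.011880065017048181 y mid 0.04988542491380476
tub 2431 [0.35  0.402 0.1  ] [0.669 0.53  0.175]
bottle 648 [ 0.534 -0.455  0.1  ] [ 0.597 -0.392  0.195]
side 281 [-0.0617  0.0151  0.0582] [0.0597 0.0849 0.1245] angle 0.18240817816026478 x at z=.068 0.13276120692265053 std 0.019765720315850478 y mid 0.05000614551825949
tub 1698 [0.35  0.394 0.1  ] [0.67  0.53  0.174]
bottle 956 [ 0.531 -0.46   0.1  ] [ 0.588 -0.399  0.192]
[-1.79902162e+02  7.03454981e-03  1.53941843e+02]
[0.48722515 0.1211174 ] [-1.28142957 -1.08926837 -0.30240606] [-5.40578717e-04 -1.10882383e-04 -1.74489749e-01]
```

Call:
servo_tool:
  series:
    - [[0,0,-0.14,0,0,0,0],[0,0,-0.28,0,0,0,0],[0,0,-0.3,0,0,-0.03,0],[-0.1,-0.08,-0.3,0,0,-0.06,0],[-0.2,-0.17,-0.3,0,0,-0.09,0],[-0.3,-0.25,-0.3,0,0,-0.12,0],[-0.4,-0.34,-0.3,0,0,-0.15,0],[-0.5,-0.42,-0.3,0,0,-0.1745,0],[-0.6,-0.51,-0.3,0,0,-0.1745,0],[-0.7,-0.6,-0.3,0,0,-0.1745,0],[-0.8,-0.68,-0.3,0,0,-0.1745,0],[-0.8,-0.68,-0.3,0,0,-0.1745,0]]
  grip_force: 20

```text
time_s: 1.1
tool_pos: [0.4162, 0.2861, 0.28]
tool_rot: [-179.8, 0.1, -175.4]
force: [0.7, -0.3, 0.4]
grip_width: 0.0149
grasp_force: 0.0
```

```bash
cat >> h.py <<'E'
yaw=np.deg2rad(5.35); ex=np.array([np.cos(yaw),np.sin(yaw)]); ey=np.array([-ex[1],ex[0]]); C=np.array([.5118,.0732])
def go(x,y,z):
    o=get_obs(); T=R.from_euler("xyz",o["tool_rot"],degrees=True)
    t=(np.array(o["tool_pos"])[:2]-C)
    print(o["time_s"],"console xy",t@ex,t@ey,o["tool_pos"][2],o["tool_rot"],o["force"],o["grip_width"])
    print("shift",(T.inv().apply(np.r_[C+x*ex+y*ey,z]-o["tool_pos"])/.3).round(4),"turn",((T.inv()*R.from_euler("xyz",[180,0,185.35],degrees=True)).as_rotvec()/np.pi).round(4))
E
python3 - <<'E'
from h import *
import pickle
d=pickle.load(open("top.pkl","rb")); v,u=np.mgrid[0:384,0:512]; P=depthpt(d,np.c_[u.ravel(),v.ravel()])
L=np.c_[(P[:,:2]-C)@ex,(P[:,:2]-C)@ey,P[:,2]]; L=L[(abs(L[:,1]-.05)<.03)]
for x in np.arange(-.1,.1,.01):
    q=L[abs(L[:,0]-x)<.005][:,2]; print(round(x,3),np.percentile(q,[10,50,90]).round(4))
go(-.02,.05,.2)
E
```

```text
-0.1 [-0.0021  0.003   0.0405]
-0.09 [0.0378 0.0414 0.046 ]
-0.08 [0.0412 0.0443 0.0465]
-0.07 [0.0407 0.0435 0.0462]
-0.06 [0.0414 0.0456 0.0625]
-0.05 [0.0459 0.0493 0.1201]
-0.04 [0.0519 0.1204 0.1233]
-0.03 [0.1122 0.1155 0.119 ]
-0.02 [0.107  0.1101 0.1136]
-0.01 [0.102  0.1046 0.1077]
-0.0 [0.0966 0.0995 0.1027]
0.01 [0.0919 0.0949 0.0976]
0.02 [0.0857 0.0888 0.0928]
0.03 [0.0813 0.0842 0.0876]
0.04 [0.0752 0.0788 0.0817]
0.05 [0.07   0.0732 0.0769]
0.06 [0.0642 0.068  0.0714]
0.07 [0.0413 0.0431 0.0463]
0.08 [0.04   0.0436 0.0469]
0.09 [0.0381 0.0422 0.0457]
1.1 console xy -0.07531898322123505 0.2209351352768333 0.2799597661446376 [-1.79794709e+02  1.18808042e-01 -1.75397450e+02] [ 0.69642715 -0.33746966  0.44574707] 0.014871048110608423
shift [-0.1913 -0.5664  0.269 ] turn [-0.0011  0.0007 -0.0042]
```

Call:
servo_tool:
  series:
    - [[-0.04,-0.12,0,0,0,0,0],[-0.08,-0.24,0,0,0,-0.004,0],[-0.12,-0.36,0.05,0,0,-0.004,0],[-0.16,-0.48,0.12,0,0,-0.004,0],[-0.19,-0.567,0.2,0,0,-0.004,0],[-0.19,-0.567,0.3,0,0,-0.004,0],[-0.19,-0.567,0.4,0,0,-0.004,0],[-0.19,-0.567,0.45,0,0,-0.004,0],[-0.19,-0.567,0.45,0,0,-0.004,0]]

```text
time_s: 1.85
tool_pos: [0.481, 0.1301, 0.1404]
tool_rot: [-179.9, -0.4, -174.0]
force: [-1.1, -0.3, -0.0]
grip_width: 0.0004
grasp_force: 0.0
```

```bash
python3 -c "
from h import *
go(-.018,.05,.0675)"
```

```text
1.85 console xy -0.025325188161066207 0.0595364075887216 0.14040475973798267 [-179.8733991    -0.44249559 -173.95604876] [-1.11829924 -0.26316572 -0.03287646] 0.0003688877596614648
shift [-0.0259 -0.0315  0.2429] turn [-0.0007 -0.0025  0.0039]
```

Call:
servo_tool:
  series:
    - [[0,0,0,0,0,0,0],[0,0,0,0,0,0,0],[0,0,0,0,0,0,0]]

```text
time_s: 2.1
tool_pos: [0.4853, 0.1318, 0.1464]
tool_rot: [180.0, 0.2, -173.9]
force: [0.4, 0.4, 1.5]
grip_width: 0.0007
grasp_force: 0.0
```

```bash
python3 -c "
from h import *
go(-.018,.05,.0675)"
```

```text
2.1 console xy -0.020892237559000947 0.06083495808564472 0.1463861880257459 [ 1.79952236e+02  1.64514006e-01 -1.73906974e+02] [0.43705876 0.35449556 1.52141491] 0.000678648081292406
shift [-0.0084 -0.0365  0.2629] turn [0.0003 0.0009 0.0041]
```

Call:
servo_tool:
  series:
    - [[-0.008,-0.036,0,0,0,0.004,0],[-0.008,-0.036,0.04,0,0,0.004,0],[-0.008,-0.036,0.08,0,0,0.004,0],[-0.008,-0.036,0.12,0,0,0.004,0],[-0.008,-0.036,0.15,0,0,0.004,0],[-0.008,-0.036,0.18,0,0,0.004,0],[-0.008,-0.036,0.21,0,0,0.004,0],[-0.008,-0.036,0.23,0,0,0.004,0],[-0.008,-0.036,0.25,0,0,0.004,0],[-0.008,-0.036,0.265,0,0,0.004,0],[-0.008,-0.036,0.267,0,0,0.004,0],[-0.008,-0.036,0.267,0,0,0.004,0]]

```text
time_s: 3.1
tool_pos: [0.4877, 0.1207, 0.0644]
tool_rot: [-180.0, -0.0, -174.6]
force: [0.3, -0.2, 0.4]
grip_width: 0.0004
grasp_force: 0.0
```

```bash
python3 -c "
from h import *
go(-.018,.05,.0675)"
```

```text
3.1 console xy -0.01955647558118316 0.049562991895749316 0.0644027691345879 [-1.7999748e+02 -2.9894611e-03 -1.7464562e+02] [ 0.33721382 -0.2315182   0.42480221] 0.0003514244011805583
shift [-0.0052  0.0015 -0.0103] turn [-0. -0.  0.]
```

Call:
servo_tool:
  series:
    - [[0,0,0,0,0,0,0],[0,0,0,0,0,0,0],[0,0,0,0,0,0,0]]

```text
time_s: 3.35
tool_pos: [0.488, 0.1208, 0.0649]
tool_rot: [180.0, 0.0, -174.6]
force: [-0.0, 0.8, -0.1]
grip_width: 0.0005
grasp_force: 0.0
```

Run:
```python
from h import *
go(-.018,.05,.0675)
d=eyes.read_camera("side"); f=d["frame"][130:270,140:330,::-1]
cv2.imwrite("pics/s2.png",cv2.resize(f,(760,560),interpolation=3))
```

```text
3.35 console xy -0.019261349423635426 0.04960142065166419 0.06490794809742845 [ 1.79987924e+02  4.36180322e-02 -1.74645585e+02] [-0.01589813  0.80105697 -0.07123667] 0.0004840851137015635
shift [-0.0042  0.0013 -0.0086] turn [0.0001 0.0002 0.    ]
```

View pics/s2.png

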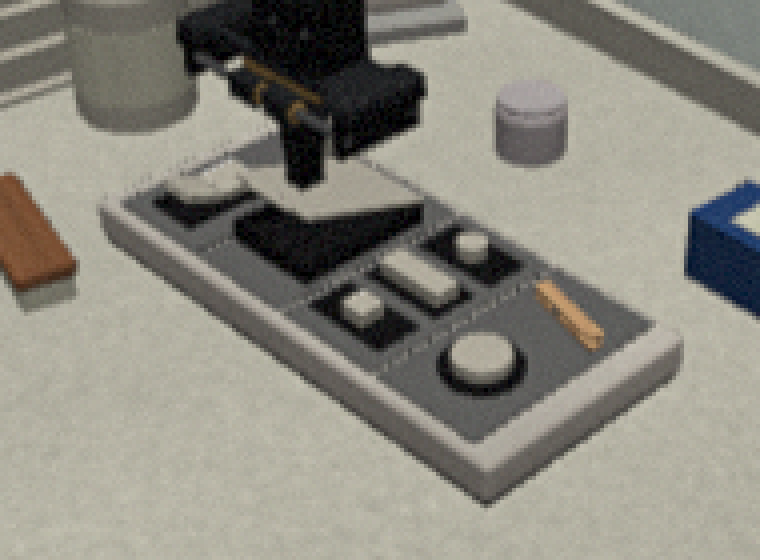

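Run:
```python
from h import *
v,u=np.mgrid[0:384,0:512]
for n in("side","top"):
    d=eyes.read_camera(n); P=depthpt(d,np.c_[u.ravel(),v.ravel()]); L=np.c_[(P[:,:2]-C)@ex,(P[:,:2]-C)@ey,P[:,2]]
    for lo,hi in((.012,.03),(.07,.088)):
      q=L[(L[:,1]>lo)&(L[:,1]<hi)]; print(n,lo)
      for x in np.arange(-.09,.09,.02):
        z=q[abs(q[:,0]-x)<.01][:,2]; print(round(x,2),len(z),np.percentile(z,[10,50,90]).round(4) if len(z) else '')
# fingertip region in side depth
d=eyes.read_camera("side"); P=depthpt(d,np.c_[u.ravel(),v.ravel()]);g=d["frame"].sum(2).ravel()
L=np.c_[(P[:,:2]-C)@ex,(P[:,:2]-C)@ey,P[:,2]]
k=(g<130)&(abs(L[:,0]+.02)<.04)&(abs(L[:,1]-.05)<.03)&(L[:,2]>.07)&(L[:,2]<.12); print("dark finger",k.sum(),L[k].min(0),L[k].max(0))
```

```text
side 0.012
-0.09 96 [0.0027 0.0434 0.5427]
-0.07 56 [0.0431 0.2566 0.5384]
-0.05 615 [0.1838 0.3192 0.415 ]
-0.03 385 [0.1856 0.3409 0.408 ]
-0.01 202 [0.2665 0.3376 0.4021]
0.01 65 [0.0808 0.2766 0.41  ]
0.03 34 [0.0495 0.079  0.481 ]
0.05 18 [0.0481 0.0711 0.0739]
0.07 6 [0.0424 0.0458 0.0559]
side 0.07
-0.09 59 [-0.0004  0.0372  0.1263]
-0.07 29 [0.0425 0.044  0.4444]
-0.05 104 [0.0512 0.1783 0.2566]
-0.03 52 [0.0463 0.056  0.0987]
-0.01 18 [0.0469 0.0483 0.0909]
0.01 1 [0.0819 0.0819 0.0819]
0.03 10 [0.0758 0.0773 0.0786]
0.05 10 [0.0691 0.0708 0.0723]
0.07 0 
top 0.012
-0.09 196 [0.0452 0.5496 0.5556]
-0.07 180 [0.0442 0.5368 0.544 ]
-0.05 166 [0.5201 0.5259 0.531 ]
-0.03 134 [0.5157 0.5195 0.5234]
-0.01 130 [0.5059 0.5108 0.5156]
0.01 124 [0.4946 0.5019 0.5073]
0.03 37 [0.4779 0.4867 0.4927]
0.05 42 [0.0673 0.0709 0.0736]
0.07 43 [0.0421 0.0454 0.0669]
top 0.07
-0.09 56 [0.5152 0.5237 0.5318]
-0.07 109 [0.5222 0.5249 0.527 ]
-0.05 139 [0.5209 0.5245 0.5265]
-0.03 145 [0.5065 0.5158 0.5203]
-0.01 132 [0.5004 0.506  0.5116]
0.01 89 [0.4822 0.4943 0.4995]
0.03 0 
0.05 0 
0.07 0 
dark finger 39 [-0.03361839  0.0355712   0.09925098] [-0.01305483  0.05735145  0.11986306]
```

Call:
servo_tool:
  series:
    - [[0,0,0.01,0,0,0,0],[0,0,0.02,0,0,0,0],[0,0,0.03,0,0,0,0],[0,0,0.03,0,0,0,0]]

```text
time_s: 3.88
tool_pos: [0.4873, 0.1207, 0.0548]
tool_rot: [-180.0, -0.0, -174.6]
force: [0.6, 0.3, 1.2]
grip_width: 0.0002
grasp_force: 0.1
```

```bash
cat >> h.py <<'E'
def strip(n="side",lo=.012,hi=.03,xs=np.arange(-.08,.07,.01),top=.13):
    v,u=np.mgrid[0:384,0:512]; d=eyes.read_camera(n); P=depthpt(d,np.c_[u.ravel(),v.ravel()]); L=np.c_[(P[:,:2]-C)@ex,(P[:,:2]-C)@ey,P[:,2]]
    q=L[(L[:,1]>lo)&(L[:,1]<hi)&(L[:,2]<top)&(d["frame"].sum(2).ravel()>300)]
    print(n,[(round(x,2),round(float(np.median(q[abs(q[:,0]-x)<.005][:,2])),4),int((abs(q[:,0]-x)<.005).sum())) for x in xs])
    return d,L
E
python3 - <<'E'
from h import *
go(-.018,.05,.0675)
d,L=strip(); g=d["frame"].sum(2).ravel()
k=(g<130)&(abs(L[:,0]+.02)<.04)&(abs(L[:,1]-.05)<.03)&(L[:,2]>.055)&(L[:,2]<.14); print("dark finger",k.sum(),L[k].min(0),L[k].max(0))
E
```

```text
3.8833 console xy -0.019932652386497978 0.04955131861401489 0.054821604653904156 [-1.79991383e+02 -4.17192613e-02 -1.74645581e+02] [0.63554952 0.32434959 1.22142189] 0.0002249086812078711
shift [-0.0064  0.0015 -0.0423] turn [-0.     -0.0002  0.    ]
side [(np.float64(-0.08), nan, 0), (np.float64(-0.07), nan, 0), (np.float64(-0.06), 0.0926, 4), (np.float64(-0.05), 0.091, 10), (np.float64(-0.04), 0.0891, 9), (np.float64(-0.03), 0.0873, 12), (np.float64(-0.02), 0.085, 8), (np.float64(-0.01), 0.0826, 8), (np.float64(-0.0), 0.0807, 9), (np.float64(0.01), 0.0787, 6), (np.float64(0.02), 0.0763, 9), (np.float64(0.03), 0.0743, 8), (np.float64(0.04), 0.0724, 9), (np.float64(0.05), 0.0702, 7), (np.float64(0.06), 0.0683, 3), (np.float64(0.07), nan, 0)]
dark finger 152 [-0.05968545  0.02236255  0.055135  ] [-0.01104832  0.07976502  0.13966109]
  return _methods._mean(a, axis=axis, dtype=dtype,
  ret = ret.dtype.type(ret / rcount)
```

Call:
servo_tool:
  series:
    - [[0,0,0.01,0,0,0,0],[0,0,0.02,0,0,0,0],[0,0,0.03,0,0,0,0],[0,0,0.04,0,0,0,0],[0,0,0.05,0,0,0,0],[0,0,0.06,0,0,0,0],[0,0,0.06,0,0,0,0],[0,0,0.06,0,0,0,0]]

```text
time_s: 4.6
tool_pos: [0.4877, 0.1206, 0.0373]
tool_rot: [-180.0, -0.0, -174.7]
force: [0.4, -0.3, -0.7]
grip_width: 0.0003
grasp_force: 0.0
```

```bash
python3 - 2>/dev/null <<'E'
from h import *
go(-.018,.05,.038)
d,L=strip(); f=d["frame"][130:230,160:280,::-1]
cv2.imwrite("pics/s3.png",cv2.resize(f,(720,600),interpolation=3))
E
```

```text
4.6 console xy -0.019585759666840404 0.04947846774663273 0.03727746055121693 [-1.79991645e+02 -5.75739525e-03 -1.74650079e+02] [ 0.44724112 -0.26481849 -0.67717529] 0.00029064554005998086
shift [-0.0053  0.0017 -0.0024] turn [-0. -0. -0.]
side [(np.float64(-0.08), nan, 0), (np.float64(-0.07), nan, 0), (np.float64(-0.06), 0.0692, 11), (np.float64(-0.05), 0.0694, 10), (np.float64(-0.04), 0.0699, 12), (np.float64(-0.03), 0.0691, 14), (np.float64(-0.02), 0.0696, 8), (np.float64(-0.01), 0.0681, 14), (np.float64(-0.0), 0.0685, 8), (np.float64(0.01), 0.0673, 15), (np.float64(0.02), 0.0688, 9), (np.float64(0.03), 0.0682, 12), (np.float64(0.04), 0.0685, 11), (np.float64(0.05), 0.0686, 10), (np.float64(0.06), 0.0662, 3), (np.float64(0.07), nan, 0)]
```

View pics/s3.png

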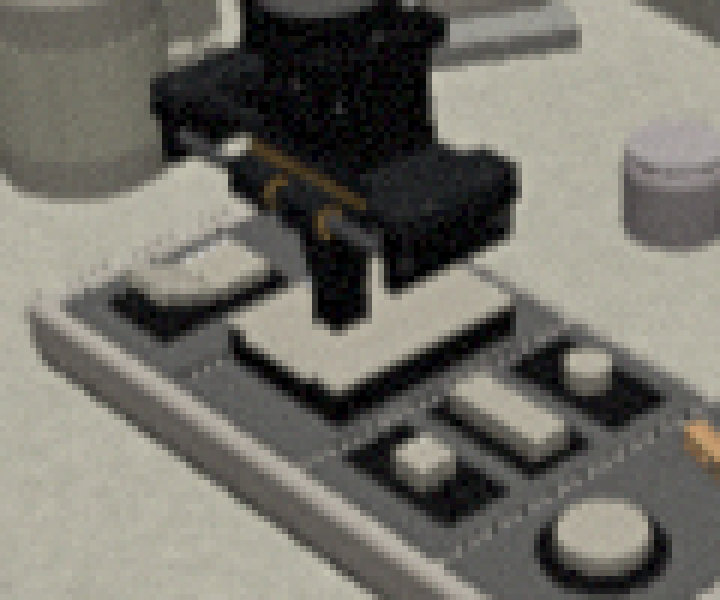

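Call:
servo_tool:
  series:
    - [[0,0,0.004,0,0,0,0],[0,0,0.008,0,0,0,0],[0,0,0.012,0,0,0,0],[0,0,0.012,0,0,0,0]]

```text
time_s: 4.98
tool_pos: [0.488, 0.1208, 0.0354]
tool_rot: [180.0, 0.0, -174.7]
force: [-3.3, -1.3, 10.3]
grip_width: 0.0004
grasp_force: 5.0
```

```bash
python3 - 2>/dev/null <<'E'
from h import *
go(-.018,.05,.038)
d,L=strip()
# fingertip pixel (from s3.png, two bottom corners of the dark finger)
for p in((315,318),(340,328),(363,318)):
    w=plane(d,(160+p[0]/6,130+p[1]/6),.068)[0]; print(p,(w[:2]-C)@ex,(w[:2]-C)@ey)
g=d["frame"].sum(2).ravel(); k=(g<130)&(abs(L[:,0]+.02)<.03)&(abs(L[:,1]-.05)<.03)&(L[:,2]>.072)&(L[:,2]<.09); print(k.sum(),L[k].min(0),L[k].max(0),np.median(L[k],0))
E
```

```text
4.9833 console xy -0.019235961848966504 0.04964833805440966 0.035361559129137576 [ 1.79971529e+02  1.86451539e-02 -1.74651389e+02] [-3.29722972 -1.33958767 10.25966221] 0.00037178960985191124
shift [-0.0041  0.0012 -0.0088] turn [ 0.0002  0.0001 -0.    ]
side [(np.float64(-0.08), nan, 0), (np.float64(-0.07), nan, 0), (np.float64(-0.06), 0.0671, 11), (np.float64(-0.05), 0.0678, 13), (np.float64(-0.04), 0.0676, 13), (np.float64(-0.03), 0.0675, 12), (np.float64(-0.02), 0.0668, 10), (np.float64(-0.01), 0.068, 9), (np.float64(-0.0), 0.0685, 12), (np.float64(0.01), 0.068, 10), (np.float64(0.02), 0.0677, 14), (np.float64(0.03), 0.0684, 11), (np.float64(0.04), 0.0685, 8), (np.float64(0.05), 0.068, 11), (np.float64(0.06), 0.068, 3), (np.float64(0.07), nan, 0)]
(315, 318) -0.026057988916775684 0.059440515762974495
(340, 328) -0.022943229194446288 0.04374670727722416
(363, 318) -0.008924351799789123 0.04262952517985904
36 [-0.0327267   0.03627008  0.07257359] [-0.01183791  0.0527989   0.0898138 ] [-0.0255792   0.03949098  0.08057738]
```

Call:
servo_tool:
  series:
    - [[0,0,-0.07,0,0,0,0],[0,0,-0.14,0,0,0,0],[0,0,-0.21,0,0,0,0],[0.03,0.07,-0.21,0,0,0,0],[0.06,0.14,-0.21,0,0,0,0],[0.09,0.21,-0.21,0,0,0,0],[0.12,0.28,-0.21,0,0,0,0],[0.131,0.338,-0.21,0,0,0,0],[0.131,0.338,-0.21,0,0,0,0],[0.131,0.338,-0.21,0,0,0,0],[0.131,0.338,-0.21,0,0,0,0]]

```text
time_s: 5.95
tool_pos: [0.4395, 0.217, 0.0969]
tool_rot: [-180.0, 0.0, -174.7]
force: [-0.1, 1.0, 0.2]
grip_width: 0.0002
grasp_force: 0.0
```

```bash
python3 - 2>/dev/null <<'E'
from h import *
go(-.0585,.151,.0255)
strip()
E
```

```text
5.95 console xy -0.058544643203027165 0.14988896879433747 0.09688598392565784 [-1.79961879e+02  9.18261673e-03 -1.74690966e+02] [-0.08779891  0.96060507  0.16875458] 0.00017286014555324388
shift [-1.00e-04  3.90e-03  2.38e-01] turn [-0.0002  0.0001 -0.0002]
side [(np.float64(-0.08), nan, 0), (np.float64(-0.07), nan, 0), (np.float64(-0.06), 0.0673, 9), (np.float64(-0.05), 0.0676, 13), (np.float64(-0.04), 0.0678, 11), (np.float64(-0.03), 0.0688, 10), (np.float64(-0.02), 0.0684, 10), (np.float64(-0.01), 0.068, 14), (np.float64(-0.0), 0.0682, 10), (np.float64(0.01), 0.0674, 10), (np.float64(0.02), 0.0673, 11), (np.float64(0.03), 0.0685, 13), (np.float64(0.04), 0.0675, 8), (np.float64(0.05), 0.0676, 11), (np.float64(0.06), 0.0673, 4), (np.float64(0.07), nan, 0)]
```

Call:
servo_tool:
  series:
    - [[0,0.003,0.06,0,0,0,0],[0,0.003,0.12,0,0,0,0],[0,0.003,0.17,0,0,0,0],[0,0.003,0.185,0,0,0,0],[0,0.003,0.195,0,0,0,0],[0,0.003,0.205,0,0,0,0],[0,0.003,0.215,0,0,0,0],[0,0.003,0.225,0,0,0,0],[0,0.003,0.232,0,0,0,0],[0,0.003,0.238,0,0,0,0],[0,0.003,0.24,0,0,0,0],[0,0.003,0.24,0,0,0,0]]

```text
time_s: 7.0
tool_pos: [0.4392, 0.219, 0.0255]
tool_rot: [180.0, 0.0, -174.6]
force: [-3.0, -1.4, 5.1]
grip_width: 0.0005
grasp_force: 2.6
```

```bash
python3 - 2>/dev/null <<'E'
from h import *
go(-.0585,.151,.0255)
strip("side",.136,.166,np.arange(-.075,.01,.005),.085)
E
```

```text
7.0 console xy -0.05868281010885209 0.15191556816699456 0.025471972938410463 [ 1.79991705e+02  1.54790357e-02 -1.74644945e+02] [-2.99233849 -1.36712671  5.12301996] 0.0005082073230761167
shift [-0.0006 -0.0031 -0.0001] turn [0.     0.0001 0.    ]
side [(np.float64(-0.08), 0.0584, 1), (np.float64(-0.07), 0.0584, 1), (np.float64(-0.06), 0.058, 5), (np.float64(-0.06), 0.0577, 6), (np.float64(-0.05), 0.0565, 4), (np.float64(-0.05), 0.0568, 6), (np.float64(-0.04), 0.0573, 5), (np.float64(-0.04), 0.0577, 8), (np.float64(-0.03), 0.0591, 15), (np.float64(-0.03), 0.0597, 15), (np.float64(-0.02), 0.0621, 11), (np.float64(-0.02), 0.0626, 10), (np.float64(-0.01), 0.0645, 10), (np.float64(-0.01), 0.0674, 8), (np.float64(-0.0), 0.0707, 3), (np.float64(0.0), nan, 0), (np.float64(0.01), nan, 0)]
```

Call:
servo_tool:
  series:
    - [[0,0,0.006,0,0,0,0],[0,0,0.006,0,0,0,0],[0,0,-0.07,0,0,0,0],[0,0,-0.15,0,0,0,0],[0,0,-0.21,0,0,0,0],[-0.03,-0.1,-0.21,0,0,0,0],[-0.06,-0.2,-0.21,0,0,0,0],[-0.09,-0.3,-0.21,0,0,0,0],[-0.12,-0.4,-0.21,0,0,0,0],[-0.15,-0.5,-0.21,0,0,0,0],[-0.17,-0.6,-0.21,0,0,0,0],[-0.196,-0.671,-0.21,0,0,0,0]]

```text
time_s: 8.05
tool_pos: [0.5173, 0.0207, 0.0882]
tool_rot: [-179.9, 0.1, -174.8]
force: [0.7, 0.8, -0.7]
grip_width: 0.0006
grasp_force: 0.0
```

Call:
servo_tool:
  series:
    - [[0,0,0,0,0,0,0],[0,0,0,0,0,0,0],[0,0,0,0,0,0,0]]

```text
time_s: 8.3
tool_pos: [0.5164, 0.0249, 0.0878]
tool_rot: [180.0, 0.0, -174.6]
force: [-0.2, 0.5, 0.0]
grip_width: 0.0005
grasp_force: 0.0
```

```bash
python3 - 2>/dev/null <<'E'
from h import *
go(.0003,-.0494,.0185)
strip("side",.136,.166,np.arange(-.075,.01,.005),.085)
E
```

```text
8.3 console xy 5.951389638682196e-05 -0.04847202562189715 0.08783457518820806 [ 1.79962988e+02  1.61754527e-02 -1.74612237e+02] [-0.176368    0.54617552  0.03130893] 0.0005389255310928192
shift [-0.0007 -0.0032  0.2311] turn [0.0002 0.0001 0.0002]
side [(np.float64(-0.08), nan, 0), (np.float64(-0.07), 0.057, 9), (np.float64(-0.06), 0.057, 15), (np.float64(-0.06), 0.0575, 13), (np.float64(-0.05), 0.0578, 17), (np.float64(-0.05), 0.0574, 17), (np.float64(-0.04), 0.0574, 14), (np.float64(-0.04), 0.0577, 18), (np.float64(-0.03), 0.0583, 22), (np.float64(-0.03), 0.0602, 21), (np.float64(-0.02), 0.0625, 21), (np.float64(-0.02), 0.0636, 21), (np.float64(-0.01), 0.0667, 22), (np.float64(-0.01), 0.0686, 20), (np.float64(-0.0), 0.0699, 12), (np.float64(0.0), 0.0695, 4), (np.float64(0.01), nan, 0)]
```

Call:
servo_tool:
  series:
    - [[0,-0.003,0.06,0,0,0,0],[0,-0.003,0.12,0,0,0,0],[0,-0.003,0.17,0,0,0,0],[0,-0.003,0.19,0,0,0,0],[0,-0.003,0.2,0,0,0,0],[0,-0.003,0.21,0,0,0,0],[0,-0.003,0.22,0,0,0,0],[0,-0.003,0.227,0,0,0,0],[0,-0.003,0.232,0,0,0,0],[0,-0.003,0.236,0,0,0,0],[0,-0.003,0.238,0,0,0,0],[0,-0.003,0.238,0,0,0,0]]

```text
time_s: 9.35
tool_pos: [0.5172, 0.0237, 0.0183]
tool_rot: [179.9, 0.1, -174.6]
force: [-2.7, 1.4, 10.4]
grip_width: 0.0005
grasp_force: 5.6
```

```bash
python3 - 2>/dev/null <<'E'
from h import *
go(.0003,-.0494,.0185)
strip("side",-.08,-.02,np.arange(-.07,.071,.01),.085)
E
```

```text
9.35 console xy 0.0007627784108872566 -0.049832819279840165 0.018298588923421767 [ 1.79931743e+02  7.71243619e-02 -1.74643602e+02] [-2.73208936  1.4488902  10.41944762] 0.0004582866600698361
shift [ 0.0015  0.0014 -0.0007] turn [0.0004 0.0004 0.    ]
side [(np.float64(-0.07), 0.0574, 3), (np.float64(-0.06), 0.0591, 19), (np.float64(-0.05), 0.0583, 20), (np.float64(-0.04), 0.0463, 2), (np.float64(-0.03), 0.0434, 8), (np.float64(-0.02), 0.0434, 2), (np.float64(-0.01), 0.0509, 23), (np.float64(0.0), 0.0506, 23), (np.float64(0.01), 0.0503, 9), (np.float64(0.02), 0.0459, 1), (np.float64(0.03), 0.0443, 2), (np.float64(0.04), nan, 0), (np.float64(0.05), nan, 0), (np.float64(0.06), nan, 0), (np.float64(0.07), nan, 0)]
```

Call:
servo_tool:
  series:
    - [[0,0,-0.07,0,0,0,0],[0,0,-0.14,0,0,0,0],[0,0,-0.2,0,0,0,0],[0.03,-0.07,-0.2,0,0,0,0],[0.06,-0.14,-0.2,0,0,0,0],[0.09,-0.21,-0.2,0,0,0,0],[0.12,-0.28,-0.2,0,0,0,0],[0.12,-0.335,-0.2,0,0,0,0],[0.12,-0.335,-0.2,0,0,0,0],[0.12,-0.335,-0.2,0,0,0,0],[0.12,-0.335,-0.2,0,0,0,0]]

```text
time_s: 10.32
tool_pos: [0.4903, -0.0796, 0.0766]
tool_rot: [180.0, 0.0, -174.6]
force: [-0.5, 0.3, -0.2]
grip_width: 0.0005
grasp_force: 0.0
```

```bash
python3 - 2>/dev/null <<'E'
from h import *
go(-.035,-.1495,.0215)
strip("side",-.08,-.02,np.arange(-.07,.071,.01),.085)
E
```

```text
10.3167 console xy -0.03569149619554693 -0.1500767018101776 0.07655903689832948 [ 1.79978462e+02  2.41639524e-02 -1.74615775e+02] [-0.48932063  0.27506765 -0.21301886] 0.0004716074048352335
shift [-0.0022  0.0019  0.1835] turn [0.0001 0.0001 0.0002]
side [(np.float64(-0.07), 0.0586, 1), (np.float64(-0.06), 0.0585, 19), (np.float64(-0.05), 0.0581, 19), (np.float64(-0.04), 0.0515, 5), (np.float64(-0.03), 0.0442, 9), (np.float64(-0.02), 0.0434, 2), (np.float64(-0.01), 0.0514, 32), (np.float64(0.0), 0.0506, 37), (np.float64(0.01), 0.05, 24), (np.float64(0.02), 0.0461, 2), (np.float64(0.03), 0.0446, 3), (np.float64(0.04), nan, 0), (np.float64(0.05), nan, 0), (np.float64(0.06), nan, 0), (np.float64(0.07), nan, 0)]
```

Press start to about 10 N and hold.

Call:
servo_tool:
  series:
    - [[0,0,0.06,0,0,0,0],[0,0,0.11,0,0,0,0],[0,0,0.14,0,0,0,0],[0,0,0.155,0,0,0,0],[0,0,0.165,0,0,0,0],[0,0,0.175,0,0,0,0],[0,0,0.183,0,0,0,0],[0,0,0.19,0,0,0,0],[0,0,0.193,0,0,0,0],[0,0,0.193,0,0,0,0],[0,0,0.193,0,0,0,0],[0,0,0.193,0,0,0,0]]

```text
time_s: 11.37
tool_pos: [0.4902, -0.0797, 0.0213]
tool_rot: [179.9, 0.0, -174.6]
force: [-10.0, 2.1, 20.0]
grip_width: 0.0006
grasp_force: 9.9
```

Call:
servo_tool:
  series:
    - [[0,0,0,0,0,0,0],[0,0,0,0,0,0,0],[0,0,0,0,0,0,0],[0,0,0,0,0,0,0],[0,0,0,0,0,0,0],[0,0,0,0,0,0,0],[0,0,0,0,0,0,0],[0,0,0,0,0,0,0],[0,0,0,0,0,0,0],[0,0,0,0,0,0,0],[0,0,0,0,0,0,0],[0,0,0,0,0,0,0]]

```text
time_s: 12.37
tool_pos: [0.4902, -0.0797, 0.0213]
tool_rot: [179.9, 0.0, -174.6]
force: [-9.0, 2.6, 19.9]
grip_width: 0.0004
grasp_force: 9.9
```

```bash
python3 - 2>/dev/null <<'E'
from h import *
go(-.035,-.1495,.0215)
strip("side",-.172,-.128,np.arange(-.06,-.005,.01),.085)
E
```

```text
12.3667 console xy -0.03580735107487935 -0.1502573283508867 0.021259774288542498 [ 1.79882038e+02  7.21601269e-03 -1.74648002e+02] [-8.97965833  2.61639311 19.87025915] 0.0004031502790150088
shift [-0.0027  0.0025 -0.0008] turn [0.0007 0.     0.    ]
side [(np.float64(-0.06), 0.053, 5), (np.float64(-0.05), 0.0538, 29), (np.float64(-0.04), 0.0537, 14), (np.float64(-0.03), 0.0544, 13), (np.float64(-0.02), 0.0542, 6), (np.float64(-0.01), nan, 0)]
```

Fully down and held; release and check.

Call:
servo_tool:
  series:
    - [[0,0,0,0,0,0,0],[0,0,0,0,0,0,0],[0,0,-0.05,0,0,0,0],[0,0,-0.15,0,0,0,0],[0,0,-0.25,0,0,0,0],[0,0,-0.35,0,0,0,0],[0,0,-0.45,0,0,0,0],[0,0,-0.45,0,0,0,0],[0,0,-0.45,0,0,0,0]]

```text
time_s: 13.17
tool_pos: [0.492, -0.0806, 0.1559]
tool_rot: [-180.0, 0.3, -174.7]
force: [0.2, -0.3, -0.7]
grip_width: 0.0003
grasp_force: 0.0
```

```bash
python3 - 2>/dev/null <<'E'
from h import *
go(-.035,-.1495,.0215)
strip("side",-.172,-.128,np.arange(-.06,-.005,.01),.085)
strip("side",-.08,-.02,np.arange(-.07,.071,.01),.085)
strip("side",.136,.166,np.arange(-.07,.01,.01),.085)
d,_=strip()
cv2.imwrite("pics/s9.png",cv2.resize(d["frame"][...,::-1],(800,600)))
E
```

```text
13.1667 console xy -0.034067541865889964 -0.15130410577289835 0.1559099631949746 [-179.98912873    0.32987462 -174.6554817 ] [ 0.23573548 -0.30952498 -0.65251471] 0.0002654871738763387
shift [0.0057 0.0061 0.448 ] turn [-0.0001  0.0018 -0.    ]
side [(np.float64(-0.06), 0.0594, 5), (np.float64(-0.05), 0.0599, 39), (np.float64(-0.04), 0.0605, 30), (np.float64(-0.03), 0.06, 36), (np.float64(-0.02), 0.0606, 19), (np.float64(-0.01), nan, 0)]
side [(np.float64(-0.07), 0.0594, 2), (np.float64(-0.06), 0.0589, 19), (np.float64(-0.05), 0.0595, 19), (np.float64(-0.04), 0.0486, 3), (np.float64(-0.03), 0.0437, 10), (np.float64(-0.02), 0.0439, 2), (np.float64(-0.01), 0.0507, 31), (np.float64(0.0), 0.051, 39), (np.float64(0.01), 0.0503, 25), (np.float64(0.02), 0.0464, 1), (np.float64(0.03), 0.0435, 4), (np.float64(0.04), 0.0593, 5), (np.float64(0.05), 0.0593, 18), (np.float64(0.06), 0.0587, 11), (np.float64(0.07), 0.0477, 2)]
side [(np.float64(-0.07), 0.0576, 9), (np.float64(-0.06), 0.0587, 16), (np.float64(-0.05), 0.0581, 15), (np.float64(-0.04), 0.0577, 13), (np.float64(-0.03), 0.0596, 24), (np.float64(-0.02), 0.0646, 20), (np.float64(-0.01), 0.0688, 21), (np.float64(0.0), 0.0691, 3)]
side [(np.float64(-0.08), nan, 0), (np.float64(-0.07), nan, 0), (np.float64(-0.06), 0.0674, 12), (np.float64(-0.05), 0.0679, 13), (np.float64(-0.04), 0.068, 12), (np.float64(-0.03), 0.0684, 12), (np.float64(-0.02), 0.0681, 9), (np.float64(-0.01), 0.0679, 14), (np.float64(-0.0), 0.0675, 12), (np.float64(0.01), 0.0683, 10), (np.float64(0.02), 0.0682, 10), (np.float64(0.03), 0.0677, 11), (np.float64(0.04), 0.0678, 12), (np.float64(0.05), 0.0679, 9), (np.float64(0.06), 0.0672, 5), (np.float64(0.07), nan, 0)]
```

View pics/s9.png

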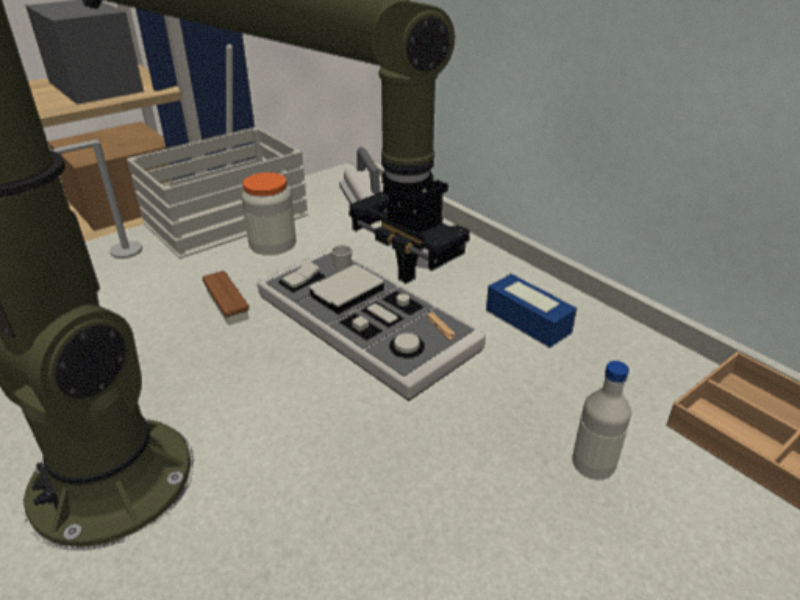

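The picture shows the flap level at (345,287), the rocker on at (300,272), the bar key in at (382,313), the start button back out at (407,345), the gripper clear above, and all bystanders where they were.

```bash
python3 -c "
from h import *
print(env.sign_off())"
```

```text
the job is handed in; nothing more can be done
None
```

The job is handed in at about 13 s: flap shut, rocker on, bar key in, and start held down for over a second and released; camera and depth checks show the round and square keys still out and the bystanders where they stood, but no verdict came back.

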